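Lay out the fruit mosaic in its frame

ROBOT

A 7-joint arm with a two-finger parallel gripper is mounted at the origin on the work surface. World frame = base frame: x ahead of the robot, y to its left, z up, the work surface at z = 0. Lengths are in mm, angles in rad, forces in N, time in s.
With the tool pointing down it reaches from about 425 to 950 mm from the base axis. Payload 4.7 kg.
Tool frame: the origin (TCP) lies on the centre line of the jaws, within the pads' length; the fingertips stand 11 mm ahead of it and the grasp point (between the pads) lies 8 mm behind it (env.tcp_to_tips is the distance from the TCP to the fingertips, in mm); z points along the fingers, y is the line along which they close (so a half turn about z gives the same grasp; the last joint's range is limited). The gripper opens to 85 mm and grips with 20 to 120 N. Pads are 22 mm wide; open, the fingers measure 114 mm over their backs; the gripper's body (76 mm by 85 mm) begins 54 mm behind the grasp point. The pads swing forward as they close: fully open they stand 13 mm farther back than shut.
Start: joints at [-1.263, 0.469, -0.049, 1.532, 0.024, 1.141, -0.082], TCP at [223.027, 637.108, 242.335] pointing down, gripper open.
Joint ranges: [-2.59, 2.59], [-0.33, 1.99], [-1.39, 1.29], [0.1, 2.45], [-1.04, 4.18], [0.21, 1.99], [-2.66, 2.66]. Speed limits (rad/s): [2.57, 2.57, 3.14, 3.14, 3.14, 3.14, 3.14].

INTERFACE

Orientations are given as a unit quaternion [x, y, z, w].
In Python, from station import status, cams, order, spotter, env gives the robot as it stands.
- The arm moves only by the tool play_rows, never from a script. Its argument "motion" is a list that holds one entry, the list of rows, each a list of 7 numbers: the turn, a rotation vector about the tool's x, y, z in units of 5 degrees (1.0 is 5 degrees), then the shift along the tool's x, y, z in units of 30 mm (1.0 is 30 mm), then the finger opening in mm, from 0 to 85.4. In form: [[[wx, wy, wz, dx, dy, dz, jaw], ...]]. A call has 1 to 8 rows; each row shifts and turns the commanded pose from where the row before left it, along the tool's axes as they then stand; what a row does not reach is not made up. A row lasts 1/10 s, in which the tool goes at most 50 mm and 8.59 degrees, less where a joint would pass 70% of its speed; a pose out of reach is approached as far as the arm can. A call is refused whole if a number of a shift passes 1 or a number of a turn 1, either way. A call with a gripper value outside its range is refused whole. The fingers move at their own pace and stop on an object; "newtons" is the grip in N (left out, the last holds). Time passes only in rows, so rows that do not move let the fingers close. It gives the time, the measured TCP pose, the force, the opening and the grip force at its end, in the units of the state.
- status.observe(): the state, without advancing time (a new reading comes with each control period).
- cams.snapshot(name): name is "scene" or "top"; returns (picture, depth): 480x640x3 uint8, red, green, blue; 480x640 float32, mm along the optical axis (not along the pixel's ray), 0 where there is no reading.
- cams.get_calibration(name): a dict with "intrinsics" (3x3 intrinsics, pixels), "xyz" and "rotation" of the camera in the world. Camera axes: x right, y up, looking along -z (the intrinsics and any distortion apply to the point x, -y, -z); pixel columns grow to the right and rows downward; lengths in mm; the calibration is good to about 2 mm. A picture is of the moment at which its call begins. get_calibration takes no time and is no camera call.
- order.close_job(): hands the job in; it is judged then, once.
Trained networks look in the newest picture that a camera, given by its name, has taken for a name from the list of things; names that differ only in an ending like _2 or _b are one class to them, and where a whole thing is asked for, a point or a joint stands for the part that bears it (a point fixed in the world has none). Each returns a list of dicts, best first, with "p" (0 to 1); they miss things now and then, are a little off and sometimes report something else, mostly with a low value. They report only what shows in the picture. A call takes as long as a camera call.
- spotter.silhouettes(name, camera): "pixels" (480x640 bool, what is visible of it) and "bbox" ([left, top, right, bottom] in pixels, round what is visible of it).
The state is a dict: "t": time; "joint_pos": joint angles; "qvel": joint speeds; "joint_efforts": joint torques, N m; "ee_pos": TCP position; "tool_rot": TCP orientation; "force": force on the tool from outside, world axes, zero at the start; "ft_torque": the same for the moment, N m; "width": opening from 0.0 (shut) to 1.0 (fully open); "gripper_force": force on a finger pad.
Only numpy, scipy, OpenCV 4.12 (cv2) and the standard library are available. Lean on these libraries where they do the work, as an engineer would, in place of code of your own. Each camera call takes 0.05 s, during which the arm holds its last target. There are 200 camera calls.

TASK

Lay the four loose tiles flat in the picture frame, whose brass hanging ring marks the top of the picture, one after another in this order: the orange midway between the glued lemon and pomegranate and level with them; the green leaf straight above the lemon, pointing up and down; the blue plum straight below the pomegranate; and last the pink flower on top of the orange, in its middle. Leave a gap of about a finger's width (16 mm) between leaf and lemon and between plum and pomegranate, let go of each tile before going on to the next, and leave the tape, glue and pliers where they are.

Things in the scene. Friction and masses are not known exactly. Their poses are not given: they have to be found in the camera images.
- frame: Square wooden picture frame, fixed flat on the table at any yaw: 270 mm outside, 240 mm inside, rim 18 mm high, grey panel surface 6 mm above the table. Brass hanging ring (sticks out 43 mm) at the middle of one outer edge: the TOP of the picture. Blue 12 mm chips in the corners. Origin: centre of underside; x to the ring (up in the picture), y to the picture's left, z up.
- lemon: Yellow round lemon tile, diameter 40 mm, 12 mm thick, small nubs left and right (52 mm over them), glued to the panel (fixed). Origin: centre of underside, 6 mm above the table. Axes parallel to the frame's. The pomegranate lies level with it, centres 120 mm apart; which one is on the left changes.
- pomegranate: Dark red round pomegranate tile, diameter 40 mm, 12 mm thick, with a three-toothed crown at its upper side (27 mm from its centre); glued to the panel (fixed). Origin: centre of its underside, 6 mm above the table. Axes parallel to the frame's.
- orange: Loose orange-slice tile: round, diameter 44 mm, 14 mm thick, flat top with pale spokes, about 50 g. Starts flat on the table beside the frame. Origin: centre of its underside, z up.
- leaf: Loose green leaf tile: 64 mm long, 32 mm wide at the middle (the middle 24 mm has straight parallel sides), both ends tapered alike, 12 mm thick, about 35 g. Starts flat on the table beside the frame. Origin: centre of its underside; x along its length, y across its width, z up. Both ways round are the same.
- plum: Loose blue plum tile: round, diameter 36 mm, 12 mm thick, about 30 g. Starts flat on the table beside the frame. Origin: centre of its underside, z up.
- flower: Loose pink flower tile with a yellow middle: round outline of diameter 30 mm, 10 mm thick, about 18 g. Starts flat on the table beside the frame. Origin: centre of its underside, z up.
- tape_roll: Bystander: loose red roll of tape lying flat, outside diameter 90 mm, 30 mm high. Origin: centre of its underside.
- glue: Bystander: loose white glue bottle with a red cap, standing, diameter 48 mm, 130 mm high. Origin: centre of its underside.
- pliers: Bystander: loose pliers lying flat, about 140 mm long and 12 mm high. Origin: under the pivot; x towards the jaws.

How it is judged (in metres and radians):
On the way, in this order (a step that is already met when the one before it is completed fails the run):
1. the orange lies between lemon and pomegranate, let go (x of orange in the frame of lemon between -0.012 and 0.012 m and horizontal distance between orange and lemon below 0.071 m and horizontal distance between orange and pomegranate below 0.071 m and height (world z) of orange between 0.002 and 0.01 m and angle between orange's own z axis and vertical below 0.12 rad and linear speed of orange below 0.02 m/s and contact force between the fingers and orange below 0.05 N), for 0.2 s.
2. the leaf lies upright above the lemon, let go (y of leaf in the frame of lemon between -0.012 and 0.012 m and x of leaf in the frame of lemon between 0.054 and 0.082 m and angle between the x axis of leaf and the x axis of frame, either way round below 0.26 rad and height (world z) of leaf between 0.002 and 0.01 m and angle between leaf's own z axis and vertical below 0.12 rad and linear speed of leaf below 0.02 m/s and contact force between the fingers and leaf below 0.05 N), for 0.2 s.
3. the plum lies below the pomegranate, let go (y of plum in the frame of pomegranate between -0.012 and 0.012 m and x of plum in the frame of pomegranate between -0.068 and -0.04 m and height (world z) of plum between 0.002 and 0.01 m and angle between plum's own z axis and vertical below 0.12 rad and linear speed of plum below 0.02 m/s and contact force between the fingers and plum below 0.05 N), for 0.2 s.
4. the flower lies on the middle of the orange, let go (horizontal distance between flower and orange below 0.009 m and height (world z) of flower between 0.016 and 0.025 m and angle between flower's own z axis and vertical below 0.12 rad and linear speed of flower below 0.02 m/s and contact force between the fingers and flower below 0.05 N), for 0.2 s.
At the end, for the whole second after the job is handed in: All flat, at rest, released: orange within 12 mm of level and 11 mm of midway between lemon and pomegranate; leaf centre 54-82 mm above lemon's, upright to 15 deg; plum centre 40-68 mm below pomegranate's; both within 12 mm sideways; flower on the orange within 9 mm of its middle (all of step 1 and all of step 2 and all of step 3 and all of step 4); the robot touches nothing.
It fails at once if the tape roll is moved more than 20 mm (distance of tape_roll from where it was at the start of the episode above 0.02 m).
It fails at once if the glue bottle is moved more than 20 mm (distance of glue from where it was at the start of the episode above 0.02 m).
It fails at once if the pair of pliers is moved more than 20 mm (distance of pliers from where it was at the start of the episode above 0.02 m).
It also fails if it takes over 90 s, if anything falls off the work surface, if the arm or the gripper's body presses on something with over 40 N, if the wrist force passes 120 N, or if a joint passes its speed limit or range.

## Working session

There is one attempt and no reset: what is moved stays moved. The work goes in short steps, Python scripts to look and compute and a tool call to move; the robot and the scene stay as the last step left them, time stands still between calls to the robot, and variables do not carry over. Pictures are saved under pics/ and viewed, at most 14 in all, crops included, and the job is handed in when it is done.

Besides the shell and the picture viewer there is one more tool, called after ">>>" as name(argument=value, ...) on one line, values as JSON. play_rows: Moves the arm, as the interface text tells. Its arguments: {"type":"object","properties":{"motion":{"type":"array","items":{"type":"array","items":{"type":"array","items":{"type":"number"}}}},"newtons":{"type":"number"}},"required":["motion"]}

```bash
ls; mkdir -p pics; cat > h.py <<'E'
import numpy as np, cv2
from station import status, cams, order, spotter, env
def save(cam,fn):
    p,d=cams.snapshot(cam); cv2.imwrite(fn,p[:,:,::-1]); return p,d
def pts(cam,mask,d):
    c=cams.get_calibration(cam); K=np.array(c['intrinsics']); R=np.array(c['rotation']); 
    v,u=np.nonzero(mask&(d>0)); z=d[v,u]
    P=np.stack([(u-K[0,2])/K[0,0]*z,-(v-K[1,2])/K[1,1]*z,-z],1)
    return P@R.T+np.array(c['xyz'])
E
python3 - <<'E'
from h import *
s=status.observe(); print({k:np.round(v,3) for k,v in s.items()})
for c in ("top","scene"):
    print(c,cams.get_calibration(c))
    p,d=save(c,f"pics/{c}0.png")
    np.save(c+"d.npy",d)
    for n in "frame lemon pomegranate orange leaf plum flower tape_roll glue pliers".split():
        for r in spotter.silhouettes(n,c)[:2]:
            if r['p']<.2: continue
            P=pts(c,r['pixels'],d); 
            zt=np.percentile(P[:,2],90)
            Q=P[P[:,2]>zt-4]
            print(n,round(r['p'],2),r['bbox'],r['pixels'].sum(),'mean',Q.mean(0).round(1),'mid',((Q.min(0)+Q.max(0))/2).round(1),'ext',np.ptp(Q,0).round(0))
E
```

```text
pics
{'t': np.float64(0.0), 'joint_pos': array([-1.263,  0.469, -0.049,  1.534,  0.024,  1.141, -0.082]), 'qvel': array([ 0.002, -0.   , -0.   ,  0.   ,  0.   ,  0.   , -0.001]), 'joint_efforts': array([ 0.0000e+00, -5.1030e+01, -4.6000e-02, -2.3771e+01,  1.1000e-02,
        7.0000e-03,  0.0000e+00]), 'ee_pos': array([222.868, 636.547, 241.254]), 'tool_rot': array([ 0.168,  0.986, -0.001, -0.   ]), 'force': array([ 0.232, -0.226, -0.296]), 'ft_torque': array([ 0.044, -0.032,  0.013]), 'gripper_force': np.float64(0.0), 'width': np.float64(0.999)}
top {'intrinsics': array([[506.53667753,   0.        , 312.36521203],
       [  0.        , 506.53667753, 241.48634625],
       [  0.        ,   0.        ,   1.        ]]), 'xyz': array([ 240.22248694,  -34.50812238, 1232.33439026]), 'rotation': array([ 0.08269677, -0.07742516, -0.67592394,  0.72821248])}Traceback (most recent call last):
  File "<stdin>", line 10, in <module>
  File "h.py", line 9, in pts
    return P@R.T+np.array(c['xyz'])
           ~^~~~
ValueError: matmul: Input operand 1 has a mismatch in its core dimension 0, with gufunc signature (n?,k),(k,m?)->(n?,m?) (size 4 is different from 3)
```

```bash
sed -i "s/R=np.array(c\['rotation'\])/R=Rot.from_quat(c['rotation']).as_matrix()/; 1a from scipy.spatial.transform import Rotation as Rot" h.py
python3 - <<'E'
from h import *
for c in ("top","scene"):
    print(c,cams.get_calibration(c)['xyz'])
    p,d=save(c,f"pics/{c}1.png")
    np.save(c+"d.npy",d)
    for n in "frame lemon pomegranate orange leaf plum flower tape_roll glue pliers".split():
        for r in spotter.silhouettes(n,c)[:2]:
            if r['p']<.2: continue
            P=pts(c,r['pixels'],d); 
            zt=np.percentile(P[:,2],90)
            Q=P[P[:,2]>zt-4]
            print(n,round(r['p'],2),r['bbox'],r['pixels'].sum(),'mean',Q.mean(0).round(1),'mid',((Q.min(0)+Q.max(0))/2).round(1),'ext',np.ptp(Q,0).round(0))
E
```

```text
top [ 240.22248694  -34.50812238 1232.33439026]
frame 0.78 [260.1, 172.7, 378.7, 291.6] 11325 mean [559.6 -29.6  17.6] mid [545.5 -28.4  19.2] ext [312. 271.  11.]
lemon 0.52 [287.5, 211.0, 305.9, 227.4] 249 mean [574.9  33.8  18.7] mid [575.3  33.6  19.8] ext [39. 48.  7.]
pomegranate 0.75 [418.9, 230.9, 439.5, 245.7] 241 mean [ 549.4 -302.3   14.9] mid [ 548.8 -303.2   16. ] ext [42. 42.  7.]
pomegranate 0.67 [336.6, 216.3, 349.8, 232.9] 207 mean [573.6 -86.1  18.9] mid [571.4 -86.9  20.1] ext [42. 36.  7.]
orange 0.82 [421.4, 230.2, 439.2, 246.5] 252 mean [ 549.7 -302.7   14.9] mid [ 548.8 -303.2   16. ] ext [42. 42.  7.]
leaf 0.66 [164.1, 282.9, 175.2, 306.6] 259 mean [369.1 320.2  12.6] mid [368.6 320.   13.8] ext [55. 33.  7.]
plum 0.55 [434.0, 307.9, 450.8, 321.6] 160 mean [ 367.8 -337.1   13.1] mid [ 367.9 -335.9   14.3] ext [32. 31.  7.]
flower 0.55 [183.8, 205.8, 192.4, 215.5] 64 mean [574.2 304.9  11. ] mid [574.  305.   12.5] ext [21. 21.  7.]
tape_roll 0.97 [103.6, 234.7, 139.6, 273.1] 596 mean [451.1 448.   30.3] mid [452.7 450.2  31.3] ext [88. 88.  8.]
glue 0.96 [493.
[... 1076 characters left out ...]
 7.]
plum 0.52 [258.1, 177.4, 272.8, 185.0] 90 mean [ 369.3 -332.6   12.2] mid [ 369.1 -331.6   13.7] ext [32. 31.  8.]
flower 0.43 [321.7, 270.0, 335.1, 282.6] 169 mean [575.8  38.7  19.3] mid [575.3  40.9  19.6] ext [38. 45.  5.]
flower 0.37 [463.6, 296.8, 502.0, 333.1] 568 mean [452.7 455.6  30.8] mid [452.8 453.7  31.7] ext [91. 86.  8.]
tape_roll 0.74 [465.5, 297.0, 502.1, 331.0] 619 mean [453.1 454.6  30.7] mid [452.8 454.4  31.7] ext [91. 88.  8.]
tape_roll 0.42 [231.3, 212.5, 244.4, 228.8] 170 mean [ 551.3 -298.2   15.7] mid [ 551.1 -298.7   17.9] ext [40. 40. 10.]
pliers 0.55 [192.4, 179.7, 237.5, 199.3] 259 mean [ 484.4 -450.2   10.7] mid [ 482.8 -453.    11.9] ext [117.  89.   8.]
```

View pics/top0.png

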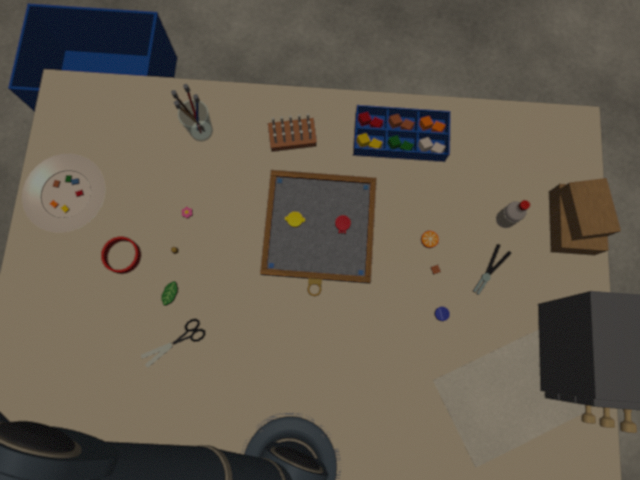

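The top view shows the frame at (320,227), with its ring at (314,288) facing the robot. The lemon is at (295,219), the pomegranate at (343,224), the orange at (430,239), the leaf at (170,293), the plum at (442,313) and the flower at (187,212). Up in the picture is therefore roughly world −x. Next I'll refine the positions and angles.

```bash
python3 - <<'E'
from h import *
print(env.tcp_to_tips)
for c in ("top","scene"):
    p,d=save(c,f"pics/{c}2.png")
    def top(n,zr,i=None):
        rs=spotter.silhouettes(n,c)
        r=rs[0] if i is None else rs[i]
        m=cv2.dilate(r['pixels'].astype(np.uint8),np.ones((3,3)))>0
        P=pts(c,m,d); return P[(P[:,2]>zr[0])&(P[:,2]<zr[1])]
    P=top('frame',(13,24)); r=cv2.minAreaRect(P[np.hypot(P[:,0]-560,P[:,1]+27)>115][:,:2].astype(np.float32)); print(c,'frame',np.round(r[0]+r[1]+(r[2],),1))
    # yaw from rim points w/o ring: fit far edge
    Q=P[(P[:,0]>670)]; k=np.polyfit(Q[:,1],Q[:,0],1); print('far edge slope deg',np.degrees(np.arctan(k[0])), 'x at y=-27',np.polyval(k,-27))
    for sgn in (1,-1):
        Q=P[((P[:,1]+27)*sgn>112)&(abs(P[:,0]-560)<95)]; k=np.polyfit(Q[:,0],Q[:,1],1); print('side slope',np.degrees(np.arctan(k[0])),'y at 560',np.polyval(k,560))
    for n,z in dict(lemon=(13,24),orange=(9,20),leaf=(7,18),plum=(7,18),flower=(5,16)).items():
        Q=top(n,z); r=cv2.minAreaRect(Q[:,:2].astype(np.float32)); print(n,Q.mean(0).round(1),np.round(r[0]+r[1]+(r[2],),1))
        if n=='leaf':
            w,v=np.linalg.eigh(np.cov(Q[:,:2].T)); print('leaf axis deg',np.degrees(np.arctan2(v[1,1],v[0,1])),w)
E
```

```text
11.0
top frame [546.4 -28.4 270.3 309.5  89.7]
far edge slope deg 0.08458929791775498 x at y=-27 690.5005369696217
side slope -0.25617522808120485 y at 560 98.73868331175355
side slope -0.2571755930257673 y at 560 -155.71412426303652
lemon [575.1  33.6  17.7] [575.   33.1  39.6  39.1  43.1]
orange [ 549.9 -304.1   13.4] [ 550.1 -304.2   42.7   42.1   63.9]
leaf [368.8 321.1  11.4] [368.8 320.8  33.6  61.9  80.5]
leaf axis deg 163.22176111652894 [ 71.79174672 243.00020434]
plum [ 368.7 -337.8   11.4] [ 368.8 -337.7   34.7   33.4   41.7]
flower [574.5 305.4   9.4] [574.7 305.3  28.1  25.3   8.1]
scene frame [558.4 -24.7 271.4 285.6  89.6]
far edge slope deg 0.14689733651376677 x at y=-27 691.1146984426011
side slope -0.33581066827959694 y at 560 103.1215675567872
side slope -0.5383815380158942 y at 560 -151.1814918286123
lemon [575.8  37.7  17.6] [575.2  37.1  39.4  38.8  44.4]
orange [369.9 325.7  12.2] [370.4 325.1  31.1  66.   76. ]
leaf [369.6 325.7  11.7] [370.3 325.1  31.4  66.2  73.5]
leaf axis deg 165.40044430310738 [ 67.69783195 270.18397599]
plum [ 367.3 -333.2   11.3] [ 368.5 -332.4   35.    32.6   52.2]
flower [574.9 309.9   9.7] [575.3 310.   27.7  26.1  15. ]
```

View pics/scene1.png

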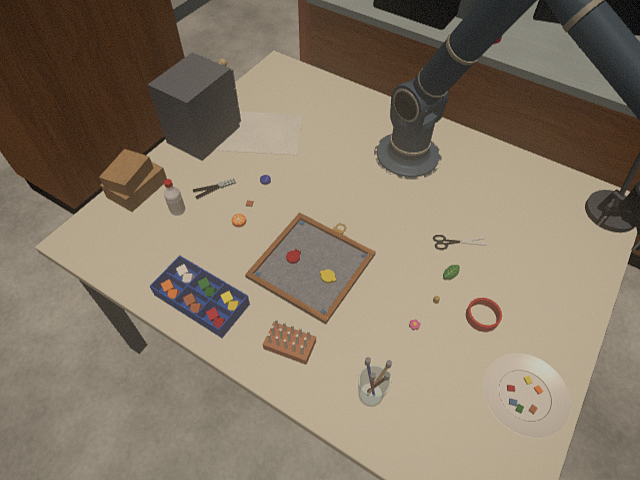

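>>> play_rows(motion=[[[0,0,1,-1,0,0,85],[0,0,1,-1,0,0,85],[0,0,1,-1,0,0,85],[0,0,1,-1,0,0,85],[0,0,1,-1,0,0,85],[0,0,1,-1,0,0,85],[0,0,1,-1,0,0,85],[0,0,1,-1,0,0,85]]])

```text
t: 2.7
ee_pos: [412.4, 495.3, 242.3]
tool_rot: [0.496, 0.868, 0.0, 0.0]
force: [1.1, -0.1, -0.3]
width: 0.994
gripper_force: 0.0
```

>>> play_rows(motion=[[[0,0,1,-1,0,0,85],[0,0,1,-1,0,0,85],[0,0,1,-1,0,0,85],[0,0,1,-1,0,0,85],[0,0,1,-1,0,0,85],[0,0,1,-1,0,0,85],[0,0,0.15,-1,0,0,85],[0,0,0,-1,0,0,85]]])

```text
t: 3.5
ee_pos: [467.4, 265.9, 242.5]
tool_rot: [0.707, 0.707, 0.0, 0.0]
force: [0.6, -0.6, 0.9]
width: 0.992
gripper_force: 0.0
```

>>> play_rows(motion=[[[0,0,0,-1,0.15,0,85],[0,0,0,-1,0.15,0,85],[0,0,0,-1,0.15,0,85],[0,0,0,-1,0.15,0,85],[0,0,0,-1,0.15,0,85],[0,0,0,-1,0.15,0,85],[0,0,0,-1,0.15,0,85],[0,0,0,-1,0.15,0,85]]])

```text
t: 4.3
ee_pos: [503.2, 25.9, 242.6]
tool_rot: [0.707, 0.707, 0.0, 0.0]
force: [0.9, 0.4, 0.5]
width: 0.998
gripper_force: 0.0
```

>>> play_rows(motion=[[[0,0,0,-1,0.15,0,85],[0,0,0,-1,0.15,0,85],[0,0,0,-1,0.15,0,85],[0,0,0,-1,0.15,0.3,85],[0,0,0,-1,0.15,0.5,80],[0,0,0,-1,0.15,0.7,75],[0,0,0,-1,0.15,0.8,70],[0,0,0,-1,0.15,0.8,70]]])

```text
t: 5.1
ee_pos: [539.4, -213.9, 148.7]
tool_rot: [0.707, 0.707, 0.0, 0.0]
force: [1.2, -0.1, -0.2]
width: 0.817
gripper_force: 0.0
```

>>> play_rows(motion=[[[0,0,0,-1,0.15,0.5,70],[0,0,0,-0.9,0.15,0.5,70],[0,0,0,0,0,0,70],[0,0,0,0,0,0,70],[0,0,0,0,0,0,70]]])

```text
t: 5.6
ee_pos: [548.4, -268.7, 119.7]
tool_rot: [0.707, 0.707, 0.001, -0.0]
force: [-0.7, 0.3, 1.0]
width: 0.823
gripper_force: 0.0
```

>>> play_rows(motion=[[[0,0,0,-0.55,0.05,0.8,70],[0,0,0,-0.55,0.02,0.8,70],[0,0,0,0,0,0.7,70],[0,0,0,0,0,0.2,70],[0,0,0,0,0,0,70],[0,0,0,0,0,0,70]]])

```text
t: 6.2
ee_pos: [551.1, -302.2, 45.5]
tool_rot: [0.707, 0.707, 0.001, 0.001]
force: [0.2, -0.3, 1.2]
width: 0.817
gripper_force: 0.0
```

```bash
python3 - <<'E'
from h import *
print(status.observe()['ee_pos'],status.observe()['force'])
p,d=cams.snapshot('scene'); q,e=cams.snapshot('top')
a=cv2.resize(p[190:250,200:280],(640,480))[:,:,::-1]; b=cv2.resize(q[210:270,390:470],(640,480))[:,:,::-1]
cv2.imwrite('pics/a1.png',cv2.resize(np.hstack([a,b]),(800,300)))
E
```

```text
[ 551.058499   -302.23019515   45.47108947] [ 0.16453378 -0.31050988  1.24673037]
```

View pics/a1.png

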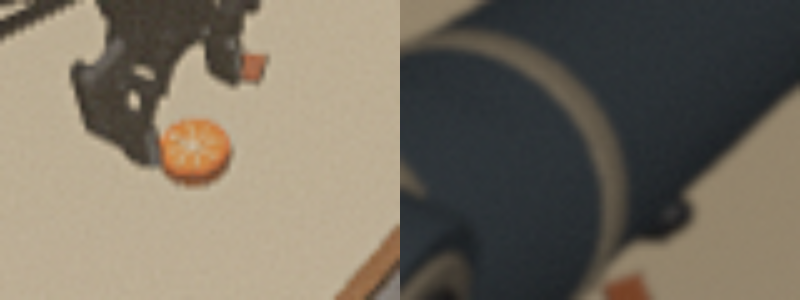

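The scene crop shows the gripper's fingers either side of, and above, the orange (crop 195,150). The top view is blocked by the arm. I'll descend now.

>>> play_rows(motion=[[[0,0,0,0,0,0.5,65],[0,0,0,0,0,0.4,62],[0,0,0,0,0,0.15,60],[0,0,0,0,0,0,60],[0,0,0,0,0,0,60]]])

```text
t: 6.8
ee_pos: [549.9, -303.1, 12.5]
tool_rot: [0.707, 0.707, -0.0, -0.0]
force: [0.8, 0.1, 0.0]
width: 0.702
gripper_force: 0.0
```

>>> play_rows(motion=[[[0,0,0,0,0,0,40],[0,0,0,0,0,0,36],[0,0,0,0,0,0,36],[0,0,0,0,0,0,36],[0,0,0,0,0,0,36]]], newtons=25)

```text
t: 7.3
ee_pos: [550.4, -303.3, 13.3]
tool_rot: [0.707, 0.707, 0.0, 0.001]
force: [0.3, 0.5, 2.8]
width: 0.502
gripper_force: 25.8
```

>>> play_rows(motion=[[[0,0,0,0,0,-0.5,36],[0,0,0,0,0,-1,36],[0,0,0,0.6,0,-0.6,36],[0,0,0,1,0.1,0,36],[0,0,0,1,0.1,0,36],[0,0,0,1,0.1,0,36],[0,0,0,1,0.1,0,36],[0,0,0,1,0.1,0,36]]])

```text
t: 8.1
ee_pos: [565.0, -133.6, 76.5]
tool_rot: [0.707, 0.707, 0.0, -0.0]
force: [0.1, 0.3, -0.8]
width: 0.502
gripper_force: 25.6
```

>>> play_rows(motion=[[[0,0,0,1,0.1,0,36],[0,0,0,1,0.1,0,36],[0,0,0,1,0.1,0,36],[0,0,0,0.6,0.1,0,36],[0,0,0,0.1,0,0.3,36],[0,0,0,0,0,0.3,36],[0,0,0,0,0,0,36],[0,0,0,0,0,0,36]]])

```text
t: 8.9
ee_pos: [576.6, -25.9, 57.4]
tool_rot: [0.708, 0.706, -0.001, -0.0]
force: [-0.3, -1.1, -0.3]
width: 0.502
gripper_force: 25.6
```

>>> play_rows(motion=[[[0,0,0,0.05,-0.04,0.5,36],[0,0,0,0,0,0.5,36],[0,0,0,0,0,0.23,36],[0,0,0,0,0,0,36],[0,0,0,0,0,0,36]]])

```text
t: 9.4
ee_pos: [575.8, -22.7, 20.3]
tool_rot: [0.707, 0.707, -0.0, -0.0]
force: [0.2, -1.3, -0.6]
width: 0.501
gripper_force: 26.8
```

>>> play_rows(motion=[[[0,0,0,0,0,0.03,36],[0,0,0,0,0,0,48],[0,0,0,0,0,0,60],[0,0,0,0,0,0,64],[0,0,0,0,0,-0.5,64],[0,0,0,0,0,-1,64],[0,0,0,0,0,-1,64],[0,0,0,0,0,-0.5,64]]])

```text
t: 10.2
ee_pos: [577.5, -22.8, 113.4]
tool_rot: [0.708, 0.707, 0.002, 0.002]
force: [0.5, -0.1, -0.8]
width: 0.746
gripper_force: 0.0
```

>>> play_rows(motion=[[[0,0,-1,1,0.3,0,64],[0,0,-1,1,0.3,0,64],[0,0,-1,1,0.3,0,64],[0,0,-1,1,0.3,0,64],[0,0,-1,1,0.3,0,64],[0,0,-1,1,0,0,64],[0,0,-1,1,0,0,64],[0,0,-1,1,0,0,64]]])

```text
t: 11.0
ee_pos: [547.7, 213.6, 108.8]
tool_rot: [0.419, 0.908, -0.0, -0.001]
force: [1.0, -0.3, -0.8]
width: 0.749
gripper_force: 0.0
```

>>> play_rows(motion=[[[0,0,-1,1,0,0,64],[0,0,-1,1,0,0,64],[0,0,-1,1,0,0,64],[0,0,-1,0.5,0,0,64],[0,0,-1,0.5,0,0,60],[0,0,-1,0,0,0,60],[0,0,-0.8,0,0,0,60],[0,0,0,0,0,0,60]]])

```text
t: 11.8
ee_pos: [459.2, 291.3, 109.2]
tool_rot: [0.137, 0.991, -0.0, -0.001]
force: [-0.2, 1.6, 0.4]
width: 0.704
gripper_force: 0.0
```

```bash
cat > loc.py <<'E'
from h import *
def loc(n,z,cams_=('top','scene')):
    for c in cams_:
        p,d=cams.snapshot(c)
        for r in spotter.silhouettes(n,c)[:2]:
            m=cv2.dilate(r['pixels'].astype(np.uint8),np.ones((3,3)))>0
            P=pts(c,m,d); Q=P[(P[:,2]>z-5)&(P[:,2]<z+6)]
            if len(Q)>15:
                k=cv2.minAreaRect(Q[:,:2].astype(np.float32)); w,v=np.linalg.eigh(np.cov(Q[:,:2].T))
                print(n,c,round(r['p'],2),Q.mean(0).round(1),'rect',np.round(k[0]+k[1],1),'axis',round(np.degrees(np.arctan2(v[1,1],v[0,1])),1))
E
python3 - <<'E'
from loc import *
loc('orange',20); loc('lemon',18); loc('pomegranate',18)
print(status.observe()['ee_pos'],Rot.from_quat(status.observe()['tool_rot']).as_matrix().round(3).tolist())
E
```

```text
orange top 0.75 [576.  -23.8  19.6] rect [575.9 -23.8  41.8  42.3] axis -176.4
orange scene 0.68 [577.9 -19.8  20. ] rect [576.3 -21.1  45.7  39.9] axis -158.6
lemon top 0.5 [574.8  33.9  17.3] rect [575.4  33.6  38.7  39.3] axis 87.6
lemon scene 0.46 [575.9  37.2  17.4] rect [576.1  37.   38.8  38.2] axis 73.8
pomegranate top 0.59 [572.7 -85.8  17.4] rect [570.6 -86.1  45.7  37.4] axis 176.9
pomegranate scene 0.7 [573.2 -81.5  17.5] rect [570.3 -83.2  48.6  38.3] axis -175.3
[460.80077129 289.25272373 110.04115833] [[-0.961, 0.277, 0.0], [0.277, 0.961, 0.0], [-0.0, 0.0, -1.0]]
```

>>> play_rows(motion=[[[0,0,0,1,0.1,0,54],[0,0,0,1,0.1,0,50],[0,0,0,1,0.04,0.3,48],[0,0,0,0.24,0,0.6,48],[0,0,0,0,0,0.9,48],[0,0,0,0,0,0.6,48],[0,0,0,0,0,0,48],[0,0,0,0,0,0,48]]])

```text
t: 13.2
ee_pos: [369.6, 323.1, 38.2]
tool_rot: [0.14, 0.99, -0.0, -0.0]
force: [-1.2, 0.2, 0.3]
width: 0.564
gripper_force: 0.0
```

```bash
python3 - <<'E'
from h import *
print(status.observe()['ee_pos'])
p,d=cams.snapshot('scene')
cv2.imwrite('pics/a2.png',cv2.resize(p[235:295,410:490],(640,480))[:,:,::-1])
E
```

```text
[369.57020853 323.09600404  38.19086825]
```

View pics/a2.png

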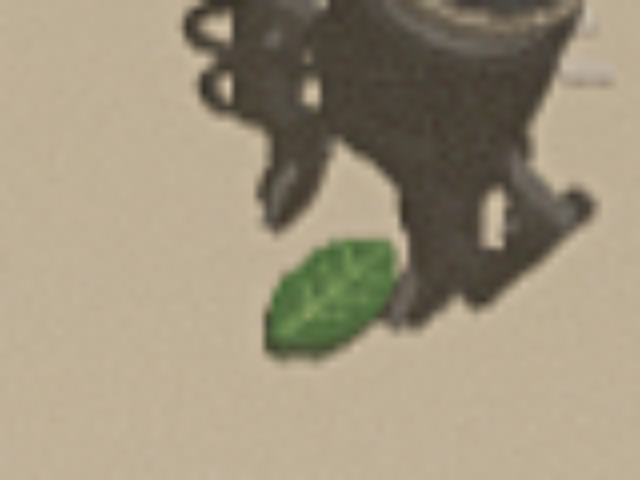

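The leaf (crop 330,300) sits between and below the two fingertips, aligned with them. I'll descend and grip it.

>>> play_rows(motion=[[[0,0,0,0,0,0.4,48],[0,0,0,0,0,0.3,48],[0,0,0,0,0,0.14,48],[0,0,0,0,0,0,40],[0,0,0,0,0,0,30],[0,0,0,0,0,0,24],[0,0,0,0,0,0,24],[0,0,0,0,0,0,24]]])

```text
t: 14.05
ee_pos: [369.4, 323.2, 13.0]
tool_rot: [0.14, 0.99, 0.0, 0.0]
force: [1.1, 0.7, 0.5]
width: 0.367
gripper_force: 24.9
```

>>> play_rows(motion=[[[0,0,0,0,0,-0.6,24],[0,0,0,0,0,-1,24],[0,0,-0.8,0,0,-0.6,24],[0,0,-0.8,0,0,0,24],[0,0,-0.8,0,0,0,24],[0,0,-0.8,0,0,0,24],[0,0,0,-0.4,-0.8,0,24],[0,0,0,-0.4,-0.8,0,24]]])

```text
t: 14.85
ee_pos: [393.2, 275.2, 78.9]
tool_rot: [-0.001, 1.0, 0.0, 0.0]
force: [0.7, 0.2, -0.3]
width: 0.367
gripper_force: 25.0
```

>>> play_rows(motion=[[[0,0,0,-0.48,-1,0,24],[0,0,0,-0.48,-1,0,24],[0,0,0,-0.48,-1,0,24],[0,0,0,-0.48,-1,0,24],[0,0,0,-0.48,-1,0,24],[0,0,0,-0.48,-1,0,24],[0,0,0,-0.4,-0.9,0,24],[0,0,0,0,0,0,24]]])

```text
t: 15.65
ee_pos: [493.1, 63.4, 79.1]
tool_rot: [0.004, 1.0, -0.001, 0.001]
force: [-0.4, -0.3, 0.6]
width: 0.366
gripper_force: 25.0
```

>>> play_rows(motion=[[[0,0,0,0,0,0,24],[0,0,0,0,0,0,24]]])

```text
t: 15.85
ee_pos: [491.0, 69.1, 78.7]
tool_rot: [-0.0, 1.0, 0.0, -0.0]
force: [-0.4, 0.7, -0.0]
width: 0.366
gripper_force: 25.0
```

>>> play_rows(motion=[[[0,0,0,-0.3,-0.6,0,24],[0,0,0,-0.23,-0.5,0.3,24],[0,0,0,0,0,0.7,24],[0,0,0,0,0,0.5,24],[0,0,0,0,0,0,24],[0,0,0,0,0,0,24]]])

```text
t: 16.45
ee_pos: [507.1, 36.2, 33.9]
tool_rot: [-0.001, 1.0, 0.0, -0.0]
force: [-0.4, 0.1, -0.2]
width: 0.368
gripper_force: 25.0
```

>>> play_rows(motion=[[[0,0,0,0,0,0.3,24],[0,0,0,0,0,0.19,24],[0,0,0,0,0,0,24],[0,0,0,0,0,0,36],[0,0,0,0,0,0,48],[0,0,0,0,0,0,48],[0,0,0,0,0,-0.5,48],[0,0,0,0,0,-1,48]]])

```text
t: 17.25
ee_pos: [505.6, 34.7, 62.9]
tool_rot: [0.0, 1.0, -0.0, -0.003]
force: [0.4, 0.8, -0.5]
width: 0.563
gripper_force: 0.0
```

>>> play_rows(motion=[[[0,0,0,0,0,-1,52],[0,0,0,0.37,-1,0,52],[0,0,0,0.37,-1,0,52],[0,0,0,0.37,-1,0,52],[0,0,0,0.37,-1,0,52],[0,0,0,0.37,-1,0,52],[0,0,0,0.37,-1,0,52]]])

```text
t: 17.95
ee_pos: [440.1, -146.1, 94.3]
tool_rot: [0.0, 1.0, 0.0, 0.0]
force: [0.0, -0.5, 0.9]
width: 0.611
gripper_force: 0.0
```

```bash
python3 - <<'E'
from loc import *
loc('leaf',18); loc('orange',20)
s=status.observe(); print(s['ee_pos'],s['joint_pos'].round(2),s['tool_rot'])
E
```

```text
leaf scene 0.74 [507.4  38.3  17.5] rect [506.4  38.6  64.7  32.5] axis -179.1
orange top 0.78 [575.9 -23.6  19.8] rect [576.7 -23.7  42.1  41. ] axis -160.3
orange scene 0.46 [577.5 -19.6  19.7] rect [577.  -20.6  44.1  39.9] axis -143.8
[ 441.16043388 -143.79177483   94.07599927] [ 0.09  0.33  0.16  2.17 -0.09  0.64  1.89] [-7.45290648e-04  9.99999690e-01  2.27298966e-04  1.14695774e-04]
```

>>> play_rows(motion=[[[0,0,0,0.4,-1,0,52],[0,0,0,0.4,-1,0,52],[0,0,0,0.4,-1,0,52],[0,0,0,0.4,-1,0,52],[0,0,0,0.4,-1,0,52],[0,0,0,0.4,-1,0,52],[0,0,0,0.02,-0.35,0,52],[0,0,0,0,0,0,52]]])

```text
t: 19.15
ee_pos: [368.2, -336.3, 94.1]
tool_rot: [0.001, 1.0, -0.0, 0.0]
force: [0.1, 0.7, 0.0]
width: 0.608
gripper_force: 0.0
```

>>> play_rows(motion=[[[0,0,0,0,0,0.5,52],[0,0,0,0,0,0.7,52],[0,0,0,0,0,0.6,52],[0,0,0,0,0,0,52],[0,0,0,0,0,0,52]]])

```text
t: 19.65
ee_pos: [368.8, -334.0, 40.1]
tool_rot: [-0.001, 1.0, 0.001, -0.0]
force: [0.2, 0.1, 0.6]
width: 0.611
gripper_force: 0.0
```

```bash
python3 - <<'E'
from loc import *
s=status.observe(); print(s['ee_pos'],s['joint_pos'].round(2),s['tool_rot'])
p,d=cams.snapshot('scene')
cv2.imwrite('pics/a3.png',cv2.resize(p[150:210,225:305],(640,480))[:,:,::-1])
E
```

```text
[ 368.76257072 -333.98715862   40.08117685] [ 0.51  0.47  0.18  2.13 -0.16  0.55  2.38] [-8.37093713e-04  9.99999501e-01  5.30793961e-04 -1.24345275e-04]
```

View pics/a3.png

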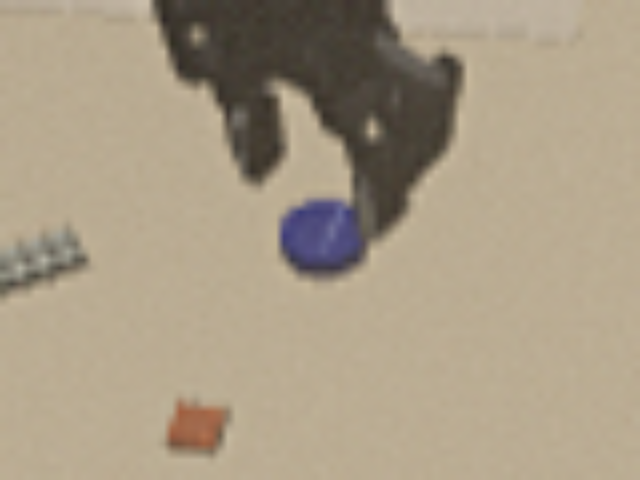

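The plum (crop 322,237) is between the fingertips, and the pliers and the chip are clear of the gripper. I'll descend and grip it.

>>> play_rows(motion=[[[0,0,0,0,0,0.4,52],[0,0,0,0,0,0.36,52],[0,0,0,0,0,0.14,52],[0,0,0,0,0,0,44],[0,0,0,0,0,0,32],[0,0,0,0,0,0,28],[0,0,0,0,0,0,28],[0,0,0,0,0,0,28]]])

```text
t: 20.5
ee_pos: [368.0, -335.5, 13.2]
tool_rot: [0.0, 1.0, -0.0, 0.0]
force: [0.2, 0.1, 0.1]
width: 0.405
gripper_force: 24.9
```

>>> play_rows(motion=[[[0,0,0,0,0,-0.6,28],[0,0,0,0,0,-1,28],[0,0,0,0,0,-0.6,28],[0,0,0,-0.8,0.8,0,28],[0,0,0,-0.8,0.8,0,28],[0,0,0,-0.8,0.8,0,28],[0,0,0,-0.8,0.8,0,28],[0,0,0,-0.8,0.8,0,28]]])

```text
t: 21.3
ee_pos: [488.8, -214.4, 79.2]
tool_rot: [0.0, 1.0, 0.0, 0.0]
force: [1.0, 0.1, -0.4]
width: 0.405
gripper_force: 25.1
```

>>> play_rows(motion=[[[0,0,0,-0.8,0.8,0,28],[0,0,0,-0.8,0.8,0,28],[0,0,0,-0.8,0.8,0,28],[0,0,0,-0.8,0.8,0,28],[0,0,0,-0.8,0.8,0,28],[0,0,0,-0.7,0.37,0.2,28],[0,0,0,0,0,0.3,28],[0,0,0,0,0,0,28]]])

```text
t: 22.1
ee_pos: [627.7, -84.2, 62.4]
tool_rot: [0.0, 1.0, 0.0, -0.002]
force: [0.5, -0.9, -0.4]
width: 0.406
gripper_force: 25.1
```

>>> play_rows(motion=[[[0,0,0,0,0,0.5,28],[0,0,0,0,0,0.5,28],[0,0,0,0,0,0,28],[0,0,0,0,0,0,28]]])

```text
t: 22.5
ee_pos: [628.3, -85.0, 33.3]
tool_rot: [0.001, 1.0, 0.0, -0.001]
force: [0.4, 0.6, -0.6]
width: 0.407
gripper_force: 25.1
```

>>> play_rows(motion=[[[0,0,0,0,0,0.3,28],[0,0,0,0,0,0.17,28],[0,0,0,0,0,0,28],[0,0,0,0,0,0,40],[0,0,0,0,0,0,50],[0,0,0,0,0,0,50],[0,0,0,0,0,-0.5,50],[0,0,0,0,0,-1,50]]])

```text
t: 23.3
ee_pos: [627.4, -84.3, 64.2]
tool_rot: [0.0, 1.0, 0.0, -0.002]
force: [0.7, 1.2, 0.0]
width: 0.585
gripper_force: 0.0
```

>>> play_rows(motion=[[[0,0,0,0,0,-1,50],[0,0,0,0.14,1,0,50],[0,0,0,0.14,1,0,50],[0,0,0,0.14,1,0,50],[0,0,0,0.14,1,0,50],[0,0,0,0.14,1,0,50],[0,0,0,0.14,1,0,50],[0,0,0,0.14,1,0,50]]])

```text
t: 24.1
ee_pos: [600.0, 126.8, 96.4]
tool_rot: [0.0, 1.0, 0.0, 0.001]
force: [0.5, -0.3, -0.2]
width: 0.585
gripper_force: 0.0
```

```bash
python3 - <<'E'
from loc import *
loc('plum',18); loc('pomegranate',18);loc('leaf',18); loc('flower',10)
s=status.observe(); print(s['ee_pos'],s['joint_pos'].round(2),s['tool_rot'])
E
```

```text
plum top 0.7 [629.2 -85.1  17.2] rect [628.9 -85.1  34.2  33. ] axis 152.5
plum scene 0.54 [630.2 -81.2  17.7] rect [629.3 -81.6  34.7  34.5] axis 172.4
pomegranate top 0.6 [572.7 -85.9  17.4] rect [571.  -86.1  46.5  37.4] axis -179.3
pomegranate top 0.23 [556.3 -33.6  17.3] rect [546.2 -28.4 270.5 310.1] axis 149.7
pomegranate scene 0.57 [572.9 -81.9  17.2] rect [570.6 -81.9  38.8  47.3] axis -176.9
leaf top 0.52 [506.6  34.1  17.5] rect [507.1  34.1  31.7  63.5] axis -179.1
leaf top 0.17 [575.9 -23.8  19.1] rect [576.5 -23.8  42.6  42.2] axis 147.3
[599.83073765 125.3594444   94.91963992] [-0.4   0.53  0.17  1.83 -0.12  0.79  1.4 ] [ 4.98334074e-04  9.99999871e-01  2.34435762e-05 -9.80127430e-05]
```

>>> play_rows(motion=[[[0,0,0,0.14,1,0,50],[0,0,0,0.14,1,0,50],[0,0,0,0.14,1,0,50],[0,0,0,0.14,1,0,50],[0,0,0,0.14,1,0,50],[0,0,0,0.12,1,0,48],[0,0,0,0,0.05,0.3,46],[0,0,0,0,0,0.7,46]]])

```text
t: 25.7
ee_pos: [576.3, 309.1, 66.1]
tool_rot: [-0.001, 1.0, 0.001, 0.002]
force: [0.6, -0.1, 0.1]
width: 0.539
gripper_force: 0.0
```

>>> play_rows(motion=[[[0,0,0,0,0,0.7,46],[0,0,0,0,0,0.2,46],[0,0,0,0,0,0,46],[0,0,0,0,0,0,46]]])

```text
t: 26.1
ee_pos: [576.1, 306.8, 38.7]
tool_rot: [0.001, 1.0, 0.0, 0.001]
force: [0.4, -0.9, 0.4]
width: 0.537
gripper_force: 0.0
```

```bash
python3 - <<'E'
from loc import *
s=status.observe(); print(s['ee_pos'],s['joint_pos'].round(2),s['tool_rot'])
p,d=cams.snapshot('scene')
cv2.imwrite('pics/a4.png',cv2.resize(p[290:350,375:455],(640,480))[:,:,::-1])
E
```

```text
[576.09840316 306.81619816  38.66682556] [-0.66  0.66  0.15  1.76 -0.13  0.74  1.13] [6.94826745e-04 9.99999597e-01 2.33955079e-04 5.18966167e-04]
```

View pics/a4.png

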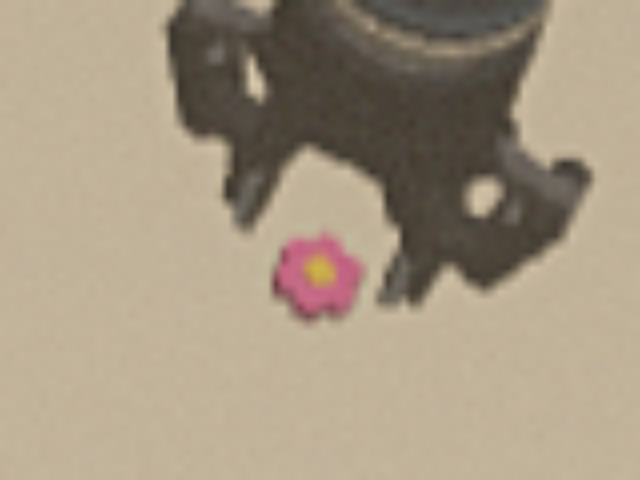

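The flower (crop 318,272) is between the fingertips. I'll descend and grip it lightly.

>>> play_rows(motion=[[[0,0,0,0,0,0.4,46],[0,0,0,0,0,0.34,46],[0,0,0,0,0,0.13,46],[0,0,0,0,0,0,38],[0,0,0,0,0,0,28],[0,0,0,0,0,0,22],[0,0,0,0,0,0,22],[0,0,0,0,0,0,22]]], newtons=20)

```text
t: 26.95
ee_pos: [575.6, 307.1, 12.2]
tool_rot: [0.0, 1.0, 0.0, 0.0]
force: [-0.1, -0.4, 0.4]
width: 0.339
gripper_force: 19.8
```

>>> play_rows(motion=[[[0,0,0,0,0,-0.6,22],[0,0,0,0,0,-1,22],[0,0,0,0,0,-0.7,22],[0,0,0,0,-1,0,22],[0,0,0,0,-1,0,22],[0,0,0,0,-1,0,22],[0,0,0,0,-1,0,22],[0,0,0,0,-1,0,22]]])

```text
t: 27.75
ee_pos: [575.3, 155.9, 81.2]
tool_rot: [0.0, 1.0, 0.0, 0.0]
force: [0.2, 0.0, 0.5]
width: 0.333
gripper_force: 19.9
```

>>> play_rows(motion=[[[0,0,0,0,-1,0,22],[0,0,0,0,-1,0,22],[0,0,0,0,-1,0,22],[0,0,0,0,-1,0,22],[0,0,0,0,-1,0,22],[0,0,0,0,-0.9,0,22],[0,0,0,0,0,0,22],[0,0,0,0,0,0,22]]])

```text
t: 28.55
ee_pos: [575.2, -20.4, 81.1]
tool_rot: [0.001, 1.0, 0.0, 0.0]
force: [0.4, 2.0, -0.3]
width: 0.335
gripper_force: 19.9
```

>>> play_rows(motion=[[[0,0,0,0,0,0.5,22],[0,0,0,0,0,0.6,22],[0,0,0,0,0,0,22],[0,0,0,0,0,0,22],[0,0,0,0,0,0,22]]])

```text
t: 29.05
ee_pos: [575.6, -19.3, 48.2]
tool_rot: [-0.0, 1.0, 0.0, 0.0]
force: [0.3, -0.5, 0.6]
width: 0.339
gripper_force: 19.9
```

>>> play_rows(motion=[[[0,0,0,-0.03,-0.09,0.3,22],[0,0,0,0,0,0.2,22],[0,0,0,0,0,0.02,22],[0,0,0,0,0,0,22],[0,0,0,0,0,0,22]]])

```text
t: 29.55
ee_pos: [576.0, -22.7, 32.3]
tool_rot: [0.0, 1.0, 0.0, -0.0]
force: [0.3, 0.6, 0.6]
width: 0.335
gripper_force: 19.9
```

>>> play_rows(motion=[[[0,0,0,0,0,0,30],[0,0,0,0,0,0,38],[0,0,0,0,0,0,44],[0,0,0,0,0,0,44],[0,0,0,0,0,-0.3,44],[0,0,0,0,0,-1,44],[0,0,0,0,0,-1,44],[0,0,0,0,0,-1,44]]])

```text
t: 30.35
ee_pos: [576.0, -22.7, 132.9]
tool_rot: [0.0, 1.0, 0.0, 0.0]
force: [0.7, -0.4, -0.2]
width: 0.515
gripper_force: 0.0
```

>>> play_rows(motion=[[[0,0,0,0,1,-0.8,44],[0,0,0,0,1,-0.8,44],[0,0,0,0,1,-0.8,44],[0,0,0,0,1,0,44],[0,0,0,0,1,0,44],[0,0,0,0,1,0,44],[0,0,0,0,1,0,44],[0,0,0,0,1,0,44]]])

```text
t: 31.15
ee_pos: [576.1, 218.4, 204.1]
tool_rot: [0.0, 1.0, 0.0, 0.0]
force: [-0.3, 0.3, -0.1]
width: 0.519
gripper_force: 0.0
```

```bash
python3 - <<'E'
from loc import *
loc('flower',30); loc('orange',20); loc('leaf',18); loc('plum',18); loc('lemon',18)
p,d=save('scene','pics/fin.png'); cv2.imwrite('pics/fin_c.png',cv2.resize(p[205:330,235:385],(750,600))[:,:,::-1])
E
```

```text
flower top 0.55 [575.8 -24.1  29.8] rect [575.2 -23.8  25.8  28.1] axis 172.3
orange top 0.56 [567.3 -29.8  19.6] rect [567.4 -29.4  21.6  41.3] axis 124.6
orange scene 0.44 [588.2 -17.3  19.4] rect [587.8 -17.8  21.8  42.5] axis 96.4
leaf top 0.81 [507.4  34.2  17.6] rect [507.2  34.2  31.8  64. ] axis 179.7
leaf scene 0.74 [507.6  38.3  17.9] rect [507.2  37.9  32.6  62.1] axis -177.8
leaf scene 0.5 [573.1 -81.5  17.5] rect [570.1 -80.1  39.4  46.8] axis -175.2
plum top 0.71 [629.  -85.8  17.5] rect [629.  -85.1  33.4  34.4] axis -175.5
plum scene 0.55 [629.6 -81.2  17.2] rect [629.6 -82.   33.7  34.6] axis 75.1
lemon top 0.55 [ 486.1 -454.5   14.1] rect [ 495.8 -463.2   30.9   97.4] axis 151.1
lemon top 0.51 [575.   33.5  17.3] rect [575.3  33.5  38.5  39.6] axis 95.8
lemon scene 0.67 [575.7  37.7  17.6] rect [576.6  38.1  41.8  37.4] axis 79.6
```

View pics/fin_c.png

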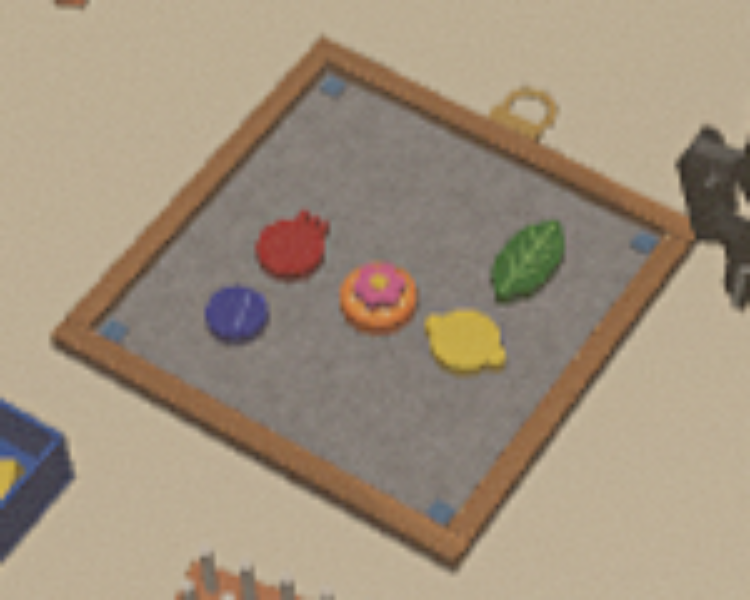

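The finished picture looks right. The flower is centred on the orange (crop 380,290), which sits between lemon and pomegranate. The leaf (530,262) is above the lemon, and the plum (237,315) is below the pomegranate.

```bash
python3 -c "
from station import order
print(order.close_job())"
```

```text
the job is handed in; nothing more can be done
None
```

I laid all four tiles in the frame in the order you gave and handed the job in at about 31 s; the last camera check put every tile within tolerance, but the judge's verdict was not returned to me.

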